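# Sort can capacitors into their parts trays by thickness

## Task

Four loose blue can capacitors stand on the bench among other parts; put each one upright into the grey parts tray that fits it, going by thickness and not by height: the thinnest into the smallest tray, the next thicker into the next larger tray, and so on, the thickest into the largest. Keep the cans upright, set each one down gently flat on the floor of its tray without dropping it, and leave the transformer and the heat sink where they are.

Things in the scene. Friction and masses are not known exactly. Their poses are not given: they have to be found in the camera images.
- cap_a_mid (a point): centre (half-way up, on the axis) of the thinnest can capacitor: a loose upright cylinder in a blue sleeve with a bright aluminium top and two small brass screw terminals on top; 25 mm in diameter, 60 mm tall (terminals add 3 mm), flat base, z up along its axis; round, so it may be gripped at any yaw
- cap_b_mid (a point): centre (half-way up, on the axis) of the second thinnest can capacitor: a loose upright cylinder in a blue sleeve with a bright aluminium top and two small brass screw terminals on top; 36 mm in diameter, 80 mm tall (terminals add 3 mm), flat base, z up along its axis; round, so it may be gripped at any yaw
- cap_c_mid (a point): centre (half-way up, on the axis) of the second thickest can capacitor: a loose upright cylinder in a blue sleeve with a bright aluminium top and two small brass screw terminals on top; 48 mm in diameter, 58 mm tall (terminals add 3 mm), flat base, z up along its axis; round, so it may be gripped at any yaw
- cap_d_mid (a point): centre (half-way up, on the axis) of the thickest can capacitor: a loose upright cylinder in a blue sleeve with a bright aluminium top and two small brass screw terminals on top; 62 mm in diameter, 68 mm tall (terminals add 3 mm), flat base, z up along its axis; round, so it may be gripped at any yaw
- tray_a_in (a point): middle of the inner floor of the smallest grey parts tray, for the thinnest capacitor: square, open on top, fixed to the bench, 52 mm inside and 58 mm outside, walls 3 mm thick, rim 10 mm above the bench, inner floor 3 mm above the bench; x and y run along its sides
- tray_b_in (a point): middle of the inner floor of the second smallest grey parts tray, for the second thinnest capacitor: square, open on top, fixed to the bench, 64 mm inside and 70 mm outside, walls 3 mm thick, rim 10 mm above the bench, inner floor 3 mm above the bench; x and y run along its sides
- tray_c_in (a point): middle of the inner floor of the second largest grey parts tray, for the second thickest capacitor: square, open on top, fixed to the bench, 78 mm inside and 84 mm outside, walls 3 mm thick, rim 10 mm above the bench, inner floor 3 mm above the bench; x and y run along its sides
- tray_d_in (a point): middle of the inner floor of the largest grey parts tray, for the thickest capacitor: square, open on top, fixed to the bench, 92 mm inside and 98 mm outside, walls 3 mm thick, rim 10 mm above the bench, inner floor 3 mm above the bench; x and y run along its sides
- transformer_mid (a point): centre of a small loose transformer, bystander: steel core, copper winding between white flanges, 50 mm (x) by 46 mm (y) by 42 mm tall; it stays where it is
- heatsink_mid (a point): centre of a loose finned aluminium heat sink, bystander: 50 mm (x) by 40 mm (y) by 38 mm tall, fins along x and pointing up; it stays where it is
Not all that is in view belongs to the job. What is shaped like the part that bears tray_a_in but brown is not meant.

How it is judged (in metres and radians):
At the end, for the whole second after the job is handed in: Each capacitor is released and at rest, upright (0.08 rad), its base on the inner floor (3 mm) of the tray of its rank in size, wholly inside the walls (13.5 to 15 mm off centre along the sides, plus 1.5 mm); transformer and heat sink within 20 mm of where they began (x of cap_a_mid in the frame of tray_a_in between -0.015 and 0.015 m and y of cap_a_mid in the frame of tray_a_in between -0.015 and 0.015 m and z of cap_a_mid in the frame of tray_a_in between 0.027 and 0.033 m and angle between each of cap_a_mid, cap_b_mid, cap_c_mid, cap_d_mid's own z axis and vertical below 0.08 rad and linear speed of each of cap_a, cap_b, cap_c, cap_d below 0.02 m/s and angular speed of each of cap_a, cap_b, cap_c, cap_d below 0.2 rad/s and x of cap_b_mid in the frame of tray_b_in between -0.0155 and 0.0155 m and y of cap_b_mid in the frame of tray_b_in between -0.0155 and 0.0155 m and z of cap_b_mid in the frame of tray_b_in between 0.037 and 0.043 m and x of cap_c_mid in the frame of tray_c_in between -0.0165 and 0.0165 m and y of cap_c_mid in the frame of tray_c_in between -0.0165 and 0.0165 m and z of cap_c_mid in the frame of tray_c_in between 0.026 and 0.032 m and x of cap_d_mid in the frame of tray_d_in between -0.0165 and 0.0165 m and y of cap_d_mid in the frame of tray_d_in between -0.0165 and 0.0165 m and z of cap_d_mid in the frame of tray_d_in between 0.031 and 0.037 m and distance of each of transformer_mid, heatsink_mid from where it was at the start of the episode below 0.02 m); the robot touches nothing.
It fails at once if a capacitor is tipped more than 45 degrees (angle between any of cap_a_mid, cap_b_mid, cap_c_mid, cap_d_mid's own z axis and vertical above 0.785 rad).
It fails at once if a capacitor is let go more than 15 mm above the floor of its tray, or slammed into it (over 80 N) ((contact force between cap_a and tray_a above 80 N or (horizontal distance between cap_a_mid and tray_a_in below 0.04 m and z of cap_a_mid in the frame of tray_a_in above 0.045 m and contact force between cap_a and the fingers below 0.05 N)) or (contact force between cap_b and tray_b above 80 N or (horizontal distance between cap_b_mid and tray_b_in below 0.04 m and z of cap_b_mid in the frame of tray_b_in above 0.055 m and contact force between cap_b and the fingers below 0.05 N)) or (contact force between cap_c and tray_c above 80 N or (horizontal distance between cap_c_mid and tray_c_in below 0.04 m and z of cap_c_mid in the frame of tray_c_in above 0.044 m and contact force between cap_c and the fingers below 0.05 N)) or (contact force between cap_d and tray_d above 80 N or (horizontal distance between cap_d_mid and tray_d_in below 0.04 m and z of cap_d_mid in the frame of tray_d_in above 0.049 m and contact force between cap_d and the fingers below 0.05 N))).
It fails at once if the transformer or the heat sink is moved more than 20 mm (distance of any of transformer_mid, heatsink_mid from where it was at the start of the episode above 0.02 m).
It also fails if it takes over 112 s, if anything falls off the work surface, if the arm or the gripper's body presses on something with over 40 N, if the wrist force passes 120 N, or if a joint passes its speed limit or range.

## Robot

A 6-joint arm with a two-finger parallel gripper is mounted at the origin on the work surface. World frame = base frame: x ahead of the robot, y to its left, z up, the work surface at z = 0. Lengths are in mm, angles in degrees, forces in N, time in s.
With the tool pointing down it reaches from about 350 to 850 mm from the base axis. Payload 8.1 kg.
Tool frame: the origin (TCP) lies midway between the tips of the shut fingers; the grasp point (between the pads) lies 19 mm behind it; z points along the fingers, y is the line along which they close (so a half turn about z gives the same grasp; the last joint's range is limited). The gripper opens to 85 mm and grips with 20 to 120 N. Pads are 22 mm wide; open, the fingers measure 114 mm over their backs; the gripper's body (76 mm by 85 mm) begins 54 mm behind the grasp point. The pads swing forward as they close: fully open they stand 13 mm farther back than shut.
Start: joints at [-75.94, 7.471, 85.268, -0, 87.261, -4.893], TCP at [194.9, -567.467, 231.292] pointing down, gripper open.
Joint ranges: [-169.43, 169.43], [-51.17, 129.36], [1.28, 143.12], [-76.62, 256.62], [0, 156.53], [-152.29, 152.29]. Speed limits (degrees/s): [136.94, 136.94, 159.86, 180, 180, 180].

## Interface

Orientations are given as [roll, pitch, yaw] about the fixed x, y, z axes, in that order (R = Rz(yaw) Ry(pitch) Rx(roll)).
In Python, from bench import sense, snapshot, order, finder gives the robot as it stands.
- The arm moves only by the tool send_rows, never from a script. Its argument "steps" is a list of rows, each a list of 2 entries, a list of its own where there are three numbers: the shift along the world's x, y, z in units of 30 mm (1.0 is 30 mm), then the turn, a rotation vector about the world's x, y, z in rad. In form: [[[dx, dy, dz], [wx, wy, wz]], ...]. A call has 1 to 10 rows; each row is the pose to reach, as a shift and turn from the pose commanded when the call began; what a row does not reach only later rows make up. A row lasts 1/8 s, in which the tool goes at most 62.5 mm and 10.7 degrees, less where a joint would pass 70% of its speed; a pose out of reach is approached as far as the arm can. A call with a gripper value outside its range is refused whole. "fingers" is the closure, from 0 (fully open) to 1 (shut), set as the call begins (left out, the last holds). The fingers move at their own pace and stop on an object; "squeeze" is the grip in N (left out, the last holds). Time passes only in rows, so rows that repeat a pose let the fingers close. It gives the time, the measured TCP pose, the force, the opening and the grip force at its end, in the units of the state.
- sense(): the state, without advancing time (a new reading comes with each control period).
- snapshot(name): name is "scene" or "top" or "wrist"; returns a dict with "img" (420x560x3 uint8, red, green, blue), "K" (3x3 intrinsics, pixels), "pose" (4x4, takes a point from camera to world coordinates). Camera axes: x right, y up, looking along -z (the intrinsics and any distortion apply to the point x, -y, -z); pixel columns grow to the right and rows downward; lengths in mm; the calibration is good to about 2 mm. A picture is of the moment at which its call begins. There is no depth.
- order.hand_in(): hands the job in; it is judged then, once.
Trained networks look in the newest picture that a camera, given by its name, has taken for a name from the list of things; names that differ only in an ending like _2 or _b are one class to them, and where a whole thing is asked for, a point or a joint stands for the part that bears it (a point fixed in the world has none). Each returns a list of dicts, best first, with "confidence" (0 to 1); they miss things now and then, are a little off and sometimes report something else, mostly with a low value. They report only what shows in the picture. A call takes as long as a camera call. They do not tell look-alikes from the thing itself.
- finder.find_in(label, camera): "box" ([left, top, width, height] as shares, 0 to 1, of the picture: columns of its width, rows of its height, round what is visible of it).
- finder.trace(label, camera): "mask" (420x560 bool, what is visible of it) and "box" ([left, top, width, height] as shares, 0 to 1, of the picture: columns of its width, rows of its height, round what is visible of it).
- finder.pinpoint(label, camera): "at" ([column, row] as shares, 0 to 1, of the picture: columns of its width, rows of its height: a listed point, or the origin of a listed thing).
The state is a dict: "time": time; "joint_pos": joint angles; "qd": joint speeds; "joint_efforts": joint torques, N m; "tool_pos": TCP position; "tcp_rot": TCP orientation; "ft_force": force on the tool from outside, world axes, zero at the start; "wrist_torque": the same for the moment, N m; "finger_gap": finger opening in mm; "grip_force": force on a finger pad.
Only numpy, scipy, OpenCV 4.12 (cv2) and the standard library are available. Lean on these libraries where they do the work, as an engineer would, in place of code of your own. Each camera call takes 0.05 s, during which the arm holds its last target. There are 200 camera calls.

## Working session

There is one attempt and no reset: what is moved stays moved. The work goes in short steps, Python scripts to look and compute and a tool call to move; the robot and the scene stay as the last step left them, time stands still between calls to the robot, and variables do not carry over. Pictures are saved under pics/ and viewed, at most 14 in all, crops included, and the job is handed in when it is done.

Besides the shell and the picture viewer there is one more tool, called in YAML: its name, and indented under it one key for each argument. send_rows: Moves the arm, as the interface text tells. Its arguments: {"type":"object","properties":{"steps":{"type":"array"},"fingers":{"type":"number"},"squeeze":{"type":"number"}},"required":["steps"]}

```bash
mkdir -p pics
cat > h.py <<'E'
from bench import sense, snapshot, order, finder
import numpy as np, cv2
def ray(s,u,v):
    K,P=np.array(s["K"]),np.array(s["pose"])
    d=np.linalg.inv(K)@[u,v,1]; d=P[:3,:3]@[d[0],-d[1],-d[2]]
    return P[:3,3],d
def at(s,u,v,z):
    o,d=ray(s,u,v); return o+d*(z-o[2])/d[2]
E
ls
python3 - <<'E'
from h import *
for c in("top","scene"):
    s=snapshot(c); print(c,list(s), np.round(s["K"],1).tolist(),np.round(s["pose"],2).tolist())
    cv2.imwrite(f"pics/{c}0.png",s["img"][:,:,::-1])
    for l,z in [("cap_a_mid",30),("cap_b_mid",40),("cap_c_mid",29),("cap_d_mid",34),("tray_a_in",3),("tray_b_in",3),("tray_c_in",3),("tray_d_in",3),("transformer_mid",21),("heatsink_mid",19)]:
        for r in finder.pinpoint(l,c)[:6]:
            u,v=r["at"][0]*560,r["at"][1]*420
            print(l,round(r["confidence"],2),round(u),round(v),np.round(at(s,u,v,z)[:2]))
E
```

```text
h.py
pics
top ['img', 'K', 'pose'] [[507.2, 0.0, 282.1], [0.0, 507.2, 213.3], [0.0, 0.0, 1.0]] [[-0.02, 0.98, -0.19, 309.91], [-1.0, -0.02, 0.0, 102.05], [-0.0, 0.19, 0.98, 1496.3], [0.0, 0.0, 0.0, 1.0]]
cap_a_mid 0.57 333 204 [612. -52.]
cap_a_mid 0.3 218 254 [472. 289.]
cap_b_mid 0.46 381 209 [ 593. -191.]
cap_c_mid 0.81 425 196 [ 632. -324.]
cap_d_mid 0.6 378 268 [ 420. -173.]
tray_a_in 0.93 182 196 [651. 399.]
tray_a_in 0.8 216 201 [633. 299.]
tray_a_in 0.74 177 236 [531. 413.]
tray_a_in 0.69 134 218 [586. 543.]
tray_a_in 0.64 254 175 [714. 183.]
tray_b_in 0.82 215 254 [473. 299.]
tray_c_in 0.9 270 270 [423. 138.]
tray_c_in 0.66 380 266 [ 428. -186.]
tray_d_in 0.84 269 213 [593. 140.]
transformer_mid 0.64 329 269 [423. -33.]
heatsink_mid 0.77 428 253 [ 463. -324.]
scene ['img', 'K', 'pose'] [[438.7, 0.0, 275.8], [0.0, 438.7, 213.1], [0.0, 0.0, 1.0]] [[0.82, -0.35, 0.45, 1050.09], [0.57, 0.48, -0.67, -591.13], [0.01, 0.81, 0.59, 660.43], [0.0, 0.0, 0.0, 1.0]]
cap_a_mid 0.88 246 258 [609. -53.]
cap_b_mid 0.67 197 292 [ 599. -191.]
cap_c_mid 0.75 158 348 [ 626. -317.]
cap_d_mid 0.71 143 254 [ 428. -172.]
cap_d_mid 0.17 238 200 [464. 102.]
tray_a_in 0.85 361 184 [664. 401.]
tray_a_in 0.83 331 198 [630. 288.]
tray_a_in 0.63 360 157 [593. 540.]
tray_a_in 0.57 342 234 [725. 172.]
tray_a_in 0.36 286 178 [476. 302.]
tray_b_in 0.75 284 178 [472. 300.]
tray_c_in 0.71 238 196 [424. 152.]
tray_d_in 0.8 282 223 [584. 124.]
tray_d_in 0.71 96 312 [ 451. -318.]
transformer_mid 0.93 191 225 [426. -28.]
heatsink_mid 0.55 96 314 [ 469. -326.]
```

Run:
```python
import cv2
a=cv2.imread("pics/top0.png")[140:320,90:490]
cv2.imwrite("pics/top0c.png",cv2.resize(a,(800,360),interpolation=cv2.INTER_CUBIC))
```

```text
(no output)
```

View pics/top0c.png

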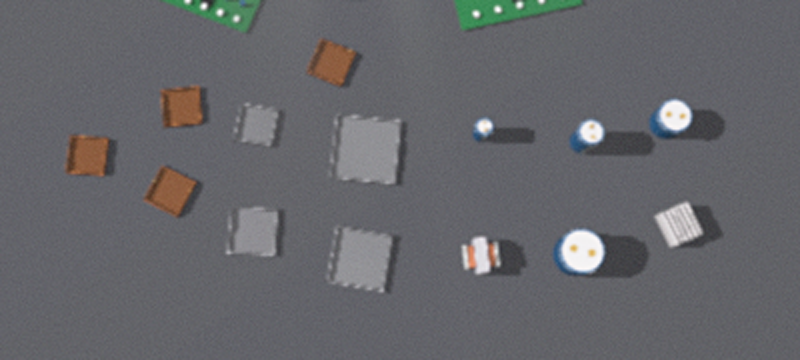

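View pics/scene0.png

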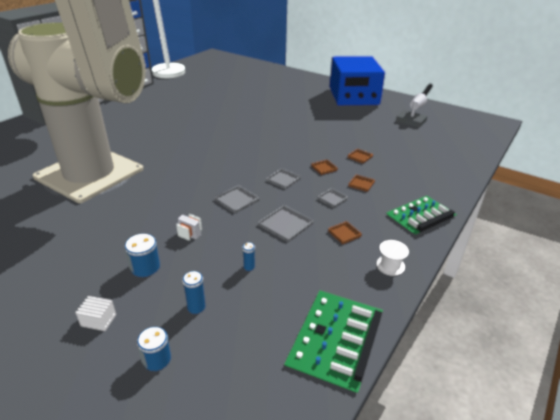

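Candidates in the top picture: the grey tray_a is at (219,202). Its brown look-alikes are at (182,196), (177,236), (134,218) and (254,175). The cans are a (333,204), b (381,209), c (425,196) and d (378,268). Next I refine the positions by segmentation and take one close crop.

```bash
cat > m.py <<'E'
from h import *
st=sense(); print(np.round(st["tool_pos"],1),st["tcp_rot"],st["finger_gap"])
s=snapshot("top"); img=s["img"]
hsv=cv2.cvtColor(img,cv2.COLOR_RGB2HSV)
g=cv2.cvtColor(img,cv2.COLOR_RGB2GRAY).astype(int)
# trays: grey, brighter than the bench
for n,u,v,half in [("a",219,202,29),("b",216,255,35),("c",270,269,42),("d",273,214,49)]:
    w=26
    m=((g>105)&(hsv[:,:,1]<60)).astype(np.uint8)
    m2=np.zeros_like(m); m2[v-w:v+w,u-w:u+w]=m[v-w:v+w,u-w:u+w]
    k,lab,stt,c=cv2.connectedComponentsWithStats(m2)
    i=1+np.argmax(stt[1:,4]); pts=np.argwhere(lab==i)[:,::-1]
    p=np.array([at(s,*q,6)[:2] for q in pts],np.float32)
    print("tray",n,cv2.minAreaRect(p), "bench g",np.median(g[150:300,100:480]),stt[i])
for n,u,v,h in [("a",332,203,60),("b",385,206,80),("c",427,198,58),("d",381,265,68)]:
    w=20
    m=((g>170)).astype(np.uint8); m2=np.zeros_like(m); m2[v-w:v+w,u-w:u+w]=m[v-w:v+w,u-w:u+w]
    m2=cv2.morphologyEx(m2,cv2.MORPH_CLOSE,np.ones((3,3)))
    k,lab,stt,c=cv2.connectedComponentsWithStats(m2)
    i=1+np.argmax(stt[1:,4]); pts=np.argwhere(lab==i)[:,::-1]
    p=np.array([at(s,*q,h)[:2] for q in pts],np.float32)
    (x,y),r=cv2.minEnclosingCircle(p); print("can",n,x,y,2*r)
cv2.imwrite("pics/tray_a.png",cv2.resize(img[182:275,190:300][:,:,::-1],None,fx=6,fy=6))
E
python3 m.py
```

```text
[ 194.9 -567.5  231.3] [1.79999859e+02 3.22954034e-05 1.89549307e+01] 85.78329489698825
tray a ((632.5733642578125, 294.6654052734375), (62.90821075439453, 64.36559295654297), 79.24758911132812) bench g 100.0 [206 190  23  24 366]
tray b ((472.7770690917969, 298.634521484375), (73.71073913574219, 79.82670593261719), 85.91846466064453) bench g 100.0 [202 241  27  28 530]
tray c ((427.2672119140625, 142.18142700195312), (88.44441223144531, 88.84819793701172), 79.48114776611328) bench g 100.0 [252 252  34  35 837]
tray d ((591.77392578125, 131.3460693359375), (103.1981430053711, 105.32101440429688), 83.07215881347656) bench g 100.0 [ 253  196   38   37 1071]
can a 610.6770629882812 -44.18233871459961 21.374839782714844
can b 594.15869140625 -194.36158752441406 33.2429313659668
can c 621.2430419921875 -321.7633361816406 45.20751953125
can d 426.5068664550781 -174.48922729492188 59.752532958984375
```

View pics/tray_a.png

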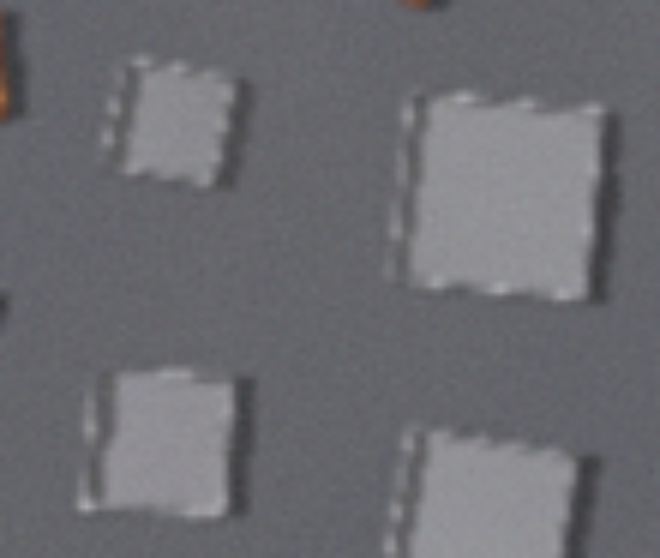

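The crop shows four grey, undecoyed trays. The smallest, at crop (175,122), i.e. picture (219,202), is tray_a, and the brown ones lie outside it. I move above can d first and take a wrist look there.

send_rows:
  steps:
    - [[1,1.7,0],[0,0,0]]
    - [[2,3.4,0],[0,0,0]]
    - [[3,5.1,0],[0,0,0]]
    - [[4,6.8,0],[0,0,0]]
    - [[5,8.5,0],[0,0,0]]
    - [[6,10.2,0],[0,0,0]]
    - [[7,11.9,0],[0,0,0]]
    - [[7.73,13.12,-1],[0,0,0]]
    - [[7.73,13.12,-2],[0,0,0]]
    - [[7.73,13.12,-2],[0,0,0]]
  fingers: 0
  squeeze: 40

```text
time: 2.4
tool_pos: [425.3, -172.5, 169.0]
tcp_rot: [-179.8, 0.2, 19.0]
ft_force: [-0.2, -0.3, -0.4]
finger_gap: 85.2
grip_force: 0.0
```

```bash
cat > w.py <<'E'
from h import *
import sys
# wrist check: can name, height
def can(h,dia,x,y):
    s=snapshot("wrist"); g=s["img"].astype(int)
    st=sense(); print("t",round(st["time"],2),np.round(st["tool_pos"],1),np.round(st["tcp_rot"],1),"gap",round(st["finger_gap"],1),"F",np.round(st["ft_force"],1),"cam",np.round(np.array(s["pose"])[:3,3]))
    m=(g.min(2)>165).astype(np.uint8); m=cv2.morphologyEx(m,cv2.MORPH_CLOSE,np.ones((7,7)))
    for c in cv2.findContours(m,cv2.RETR_EXTERNAL,cv2.CHAIN_APPROX_NONE)[0]:
        if len(c)<30: continue
        p=np.array([at(s,*q[0],h)[:2] for q in c],np.float32)
        (a,b),r=cv2.minEnclosingCircle(p)
        if np.hypot(a-x,b-y)<60: print("can top",round(a,1),round(b,1),"dia",round(2*r,1),"want",dia)
    return s
if __name__=="__main__":
    h,d,x,y=map(float,sys.argv[1:5]); s=can(h,d,x,y)
    if len(sys.argv)>5: cv2.imwrite("pics/"+sys.argv[5],s["img"][:,:,::-1])
E
python3 w.py 68 62 427 -174 w1.png
```

```text
t 2.45 [ 426.2 -173.5  170.8] [-1.799e+02  1.000e-01  1.900e+01] gap 85.4 F [ 0.7 -0.2  0.4] cam [ 493. -149.  312.]
can top 426.3 -173.0 dia 62.3 want 62.0
```

View pics/w1.png

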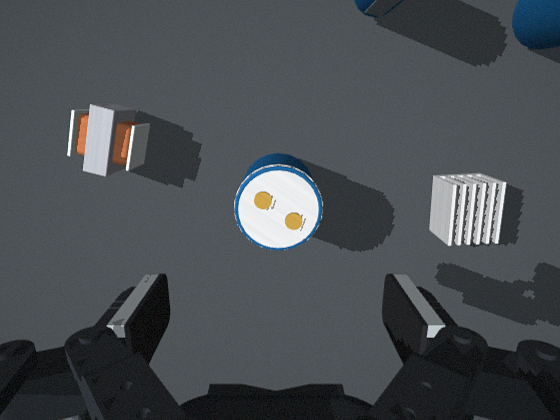

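The wrist view shows can d centred at (278,207) and 62 mm wide, so it is under the tool. Descend and grip.

send_rows:
  steps:
    - [[0,0,-1.5],[0,0,0]]
    - [[0,0,-3],[0,0,0]]
    - [[0,0,-4.2],[0,0,0]]
    - [[0,0,-5],[0,0,0]]
    - [[0,0,-5],[0,0,0]]

```text
time: 3.08
tool_pos: [426.1, -174.3, 21.0]
tcp_rot: [-179.9, 0.1, 18.9]
ft_force: [-0.7, -0.1, 0.9]
finger_gap: 85.1
grip_force: 0.0
```

send_rows:
  steps:
    - [[0,0,0],[0,0,0]]
    - [[0,0,0],[0,0,0]]
    - [[0,0,0],[0,0,0]]
    - [[0,0,0],[0,0,0]]
    - [[0,0,0],[0,0,0]]
    - [[0,0,0],[0,0,0]]
  fingers: 0.6
  squeeze: 50

```text
time: 3.82
tool_pos: [428.5, -174.9, 23.8]
tcp_rot: [179.8, -0.1, 18.9]
ft_force: [-1.7, 0.4, 6.8]
finger_gap: 61.1
grip_force: 54.7
```

send_rows:
  steps:
    - [[0,0,0.5],[0,0,0]]
    - [[0,0,1.5],[0,0,0]]
    - [[0,0,2.5],[0,0,0]]
    - [[0,0,3.5],[0,0,0]]
    - [[0.3,0.6,4],[0,0,0]]
    - [[1,1.85,4],[0,0,0]]
    - [[1.8,3.3,4],[0,0,0]]
    - [[2.6,4.8,4],[0,0,0]]
    - [[3.4,6.3,4],[0,0,0]]
    - [[4.1,7.6,4],[0,0,0]]

```text
time: 5.08
tool_pos: [550.7, 55.9, 142.9]
tcp_rot: [180.0, -0.1, 19.0]
ft_force: [0.3, -1.2, -2.9]
finger_gap: 60.6
grip_force: 55.3
```

send_rows:
  steps:
    - [[0.7,1.2,0],[0,0,0]]
    - [[1.2,2.2,0],[0,0,0]]
    - [[1.38,2.57,0],[0,0,0]]
    - [[1.38,2.57,0],[0,0,0]]
    - [[1.38,2.57,0],[0,0,0]]

```text
time: 5.7
tool_pos: [590.8, 130.2, 141.5]
tcp_rot: [180.0, 0.0, 18.9]
ft_force: [-0.1, -0.5, -2.6]
finger_gap: 60.8
grip_force: 55.3
```

```bash
python3 w.py 188 62 591 131 w2.png
```

```text
t 5.75 [590.9 130.1 141.5] [180.    0.   18.9] gap 61.1 F [-0.5  0.1 -2.9] cam [658. 154. 285.]
can top 581.8 141.2 dia 6.1 want 62.0
can top 610.5 102.2 dia 4.4 want 62.0
can top 618.2 117.4 dia 6.6 want 62.0
can top 596.0 130.9 dia 53.8 want 62.0
can top 621.2 127.3 dia 7.2 want 62.0
can top 607.4 146.7 dia 39.5 want 62.0
```

View pics/w2.png

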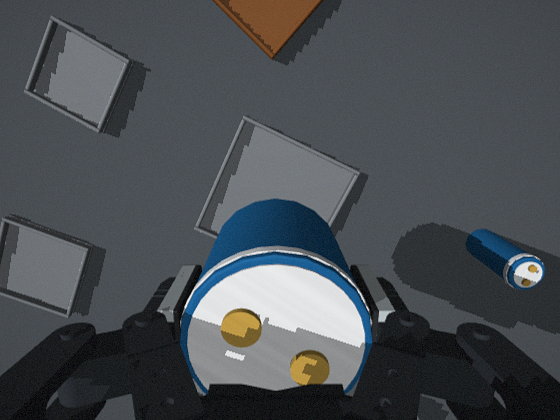

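Can d is held upright and fills (180..370, 200..400). Tray d's rim corners are at (245,117) and (361,172), with its left edge going down to (196,228). Tray a's corners are (54,17), (131,64), (101,131) and (26,92).

Run:
```python
from h import *
s=snapshot("wrist")
f=lambda u,v:at(s,u,v,10)[:2]
A=np.array([f(*p) for p in [(54,17),(131,64),(101,131),(26,92)]]);print("a",A.round(),A.mean(0))
p,q=f(245,117),f(361,172);l=f(196,228)
e=q-p;L=np.linalg.norm(e);n=np.array([-e[1],e[0]])/L
if n@(l-p)<0:n=-n
print("d",p,q,L,(p+q)/2+n*49, np.degrees(np.arctan2(e[1],e[0])))
p,q,r=f(5,215),f(90,245),f(70,317);print("b",p,q,r,(p+r)/2)
```

```text
a [[663. 314.]
 [650. 258.]
 [598. 270.]
 [608. 326.]] [629.60388503 292.09741827]
d [641.88833093 171.60386257] [631.73583416  75.38225745] 96.7557258419706 [588.08257728 128.63458871] -96.02308502024283
b [508.63224315 328.94676904] [505.08295686 260.4945838 ] [433.05121201 264.51012102] [470.84172758 296.72844503]
```

send_rows:
  steps:
    - [[0,0,-1],[0,0,0]]
    - [[0,0,-2],[0,0,0]]
    - [[0,0,-2.8],[0,0,0]]
    - [[0,0,-3.3],[0,0,0]]
    - [[0,0,-3.6],[0,0,0]]
    - [[0,0,-3.75],[0,0,0]]
    - [[0,0,-3.82],[0,0,0]]
    - [[0,0,-3.87],[0,0,0]]
    - [[0,0,-3.87],[0,0,0]]

```text
time: 6.92
tool_pos: [591.9, 131.3, 26.9]
tcp_rot: [180.0, -0.1, 19.0]
ft_force: [-4.0, -0.8, 5.3]
finger_gap: 60.9
grip_force: 56.1
```

send_rows:
  steps:
    - [[0,0,-0.02],[0,0,0]]
    - [[0,0,-0.04],[0,0,0]]
    - [[0,0,-0.04],[0,0,0]]

```text
time: 7.3
tool_pos: [591.9, 131.4, 26.9]
tcp_rot: [180.0, -0.1, 19.0]
ft_force: [-10.8, -1.9, 14.7]
finger_gap: 61.0
grip_force: 56.6
```

send_rows:
  steps:
    - [[0,0,0],[0,0,0]]
    - [[0,0,0],[0,0,0]]
    - [[0,0,0],[0,0,0]]
    - [[0,0,0],[0,0,0]]
    - [[0,0,0],[0,0,0]]
    - [[0,0,1],[0,0,0]]
    - [[0,0,2.5],[0,0,0]]
    - [[0,0,4],[0,0,0]]
    - [[0,0,4],[0,0,0]]
  fingers: 0

```text
time: 8.43
tool_pos: [594.5, 131.7, 149.5]
tcp_rot: [179.9, -0.5, 19.0]
ft_force: [0.4, 0.4, -0.3]
finger_gap: 85.4
grip_force: 0.0
```

```bash
python3 w.py 71 62 590 130 w3.png
```

```text
t 8.47 [592.9 131.5 146.5] [179.9  -0.3  19. ] gap 85.4 F [-0.3 -0.2 -0.4] cam [661. 155. 294.]
can top 590.8 131.6 dia 62.1 want 62.0
```

View pics/w3.png

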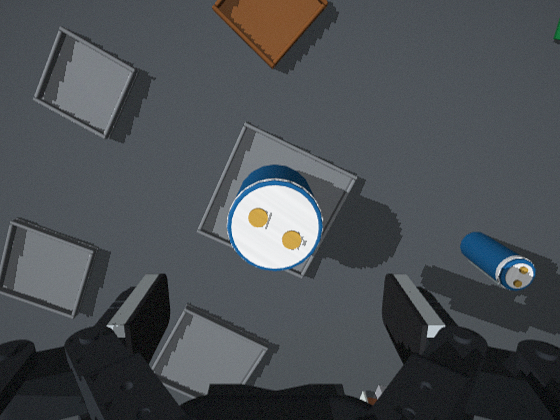

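Can d stands in tray d. The rim corners are (246,123), (357,178), (199,232) and (305,276). Tray a's are (62,28), (136,71), (107,138) and (34,98).

Run:
```python
from h import *
s=snapshot("wrist")
f=lambda u,v:at(s,u,v,10)[:2]
for n,L in dict(d=[(246,123),(357,178),(199,232),(305,276)],a=[(62,28),(136,71),(107,138),(34,98)],b=[(10,219),(74,317)]).items():
    A=np.array([f(*p) for p in L]);print(n,A.round().tolist(),A.mean(0))
print(sense()["tool_pos"])
```

```text
d [[640.0, 172.0], [629.0, 77.0], [545.0, 182.0], [536.0, 86.0]] [587.58363869 128.91569098]
a [[660.0, 313.0], [649.0, 258.0], [596.0, 268.0], [607.0, 325.0]] [627.94918385 290.83132211]
b [[506.0, 329.0], [433.0, 264.0]] [469.75115737 296.79010664]
[591.53322552 131.28208003 144.39203676]
```

send_rows:
  steps:
    - [[0.1,-1,0.2],[0,0,0]]
    - [[0.25,-2.5,0.2],[0,0,0]]
    - [[0.4,-4,0.2],[0,0,0]]
    - [[0.55,-5.3,0.2],[0,0,0]]
    - [[0.65,-5.93,0.2],[0,0,0]]
    - [[0.65,-5.93,0.2],[0,0,0]]
    - [[0.65,-5.93,0.2],[0,0,0]]

```text
time: 9.4
tool_pos: [610.3, -45.4, 149.3]
tcp_rot: [-179.9, 0.1, 19.0]
ft_force: [-0.3, 0.2, 0.3]
finger_gap: 85.8
grip_force: 0.0
```

```bash
python3 w.py 60 25 611 -47 w4.png
```

```text
t 9.45 [610.4 -45.2 149.5] [-180.    0.   19.] gap 85.2 F [1.  0.4 0.5] cam [678. -22. 293.]
can top 609.5 -43.2 dia 25.7 want 25.0
```

View pics/w4.png

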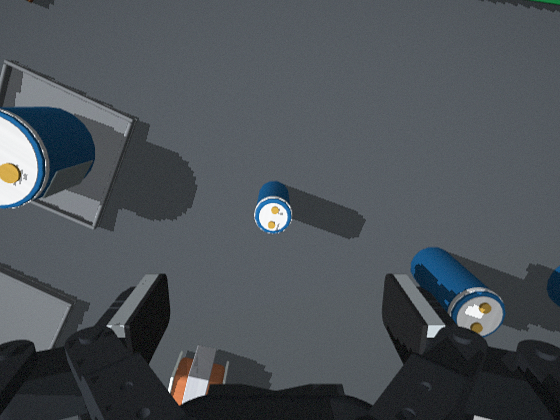

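Can a's top is at (273,214), 2 mm off the tool axis. Descend and grip.

send_rows:
  steps:
    - [[0,0.07,-1.3],[0,0,0]]
    - [[0,0.07,-2.6],[0,0,0]]
    - [[0,0.07,-3.7],[0,0,0]]
    - [[0,0.07,-4.4],[0,0,0]]
    - [[0,0.07,-4.4],[0,0,0]]

```text
time: 10.07
tool_pos: [609.2, -43.6, 16.2]
tcp_rot: [-179.9, 0.2, 19.0]
ft_force: [0.2, -0.6, -0.1]
finger_gap: 85.1
grip_force: 0.0
```

send_rows:
  steps:
    - [[0,0,0],[0,0,0]]
    - [[0,0,0],[0,0,0]]
    - [[0,0,0],[0,0,0]]
    - [[0,0,0],[0,0,0]]
    - [[0,0,0],[0,0,0]]
    - [[0,0,0],[0,0,0]]
    - [[0,0,0],[0,0,0]]
    - [[0,0,0],[0,0,0]]
  fingers: 0.9
  squeeze: 35

```text
time: 11.08
tool_pos: [611.5, -44.7, 19.1]
tcp_rot: [180.0, -0.1, 19.0]
ft_force: [-1.5, 0.3, 6.5]
finger_gap: 24.3
grip_force: 34.2
```

send_rows:
  steps:
    - [[0,0,0.5],[0,0,0]]
    - [[0,0,1.5],[0,0,0]]
    - [[0,0,2.7],[0,0,0]]
    - [[0,0,3.8],[0,0,0]]
    - [[0,0.6,4.2],[0,0,0]]
    - [[0.1,2,4.2],[0,0,0]]
    - [[0.2,3.6,4.2],[0,0,0]]
    - [[0.3,5.2,4.2],[0,0,0]]
    - [[0.4,6.8,4.2],[0,0,0]]
    - [[0.5,8.4,4.2],[0,0,0]]

```text
time: 12.32
tool_pos: [624.5, 210.1, 142.9]
tcp_rot: [-180.0, 0.1, 19.0]
ft_force: [0.4, -0.2, 0.8]
finger_gap: 24.0
grip_force: 34.4
```

send_rows:
  steps:
    - [[0.1,1.4,0],[0,0,0]]
    - [[0.15,2.4,0],[0,0,0]]
    - [[0.17,2.8,0],[0,0,0]]
    - [[0.17,2.8,0],[0,0,0]]
    - [[0.17,2.8,0],[0,0,0]]

```text
time: 12.95
tool_pos: [630.8, 290.3, 143.7]
tcp_rot: [180.0, 0.0, 18.9]
ft_force: [0.3, -0.2, -1.0]
finger_gap: 24.4
grip_force: 34.4
```

```bash
python3 w.py 186 25 630 292 w5.png
```

```text
t 13.0 [630.9 290.1 143.9] [180.    0.   18.9] gap 23.9 F [ 0.5  0.1 -0.6] cam [698. 314. 287.]
can top 628.5 290.0 dia 19.0 want 25.0
can top 640.9 284.7 dia 6.3 want 25.0
can top 644.9 279.9 dia 4.2 want 25.0
can top 640.2 294.6 dia 13.6 want 25.0
```

View pics/w5.png

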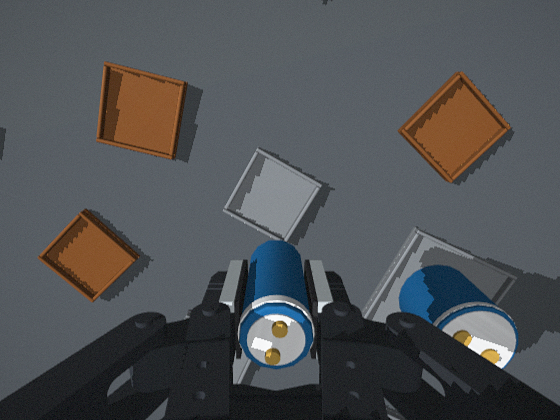

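Can a is held upright at (277,330). Grey tray a lies below it, with corners (259,149), (323,185), (284,241) and (223,210).

Run:
```python
from h import *
s=snapshot("wrist")
A=np.array([at(s,*p,10)[:2] for p in [(259,149),(323,185),(284,241),(223,210)]]);print(A.round(),A.mean(0),sense()["tool_pos"])
```

```text
[[663. 315.]
 [652. 259.]
 [599. 272.]
 [608. 327.]] [630.40345813 293.13491284] [630.99787266 290.13131246 144.0116281 ]
```

send_rows:
  steps:
    - [[0,0.1,-1],[0,0,0]]
    - [[0,0.1,-2.1],[0,0,0]]
    - [[0,0.1,-3],[0,0,0]]
    - [[0,0.1,-3.5],[0,0,0]]
    - [[0,0.1,-3.8],[0,0,0]]
    - [[0,0.1,-3.95],[0,0,0]]
    - [[0,0.1,-4.03],[0,0,0]]
    - [[0,0.1,-4.08],[0,0,0]]
    - [[0,0.1,-4.08],[0,0,0]]

```text
time: 14.18
tool_pos: [631.2, 294.6, 22.2]
tcp_rot: [-180.0, -0.1, 19.0]
ft_force: [0.2, 0.8, 0.7]
finger_gap: 24.2
grip_force: 34.4
```

send_rows:
  steps:
    - [[0,0,-0.03],[0,0,0]]
    - [[0,0,-0.06],[0,0,0]]
    - [[0,0,-0.06],[0,0,0]]

```text
time: 14.55
tool_pos: [631.4, 294.7, 22.1]
tcp_rot: [180.0, -0.1, 19.0]
ft_force: [-5.9, -3.2, 11.4]
finger_gap: 24.0
grip_force: 35.4
```

send_rows:
  steps:
    - [[0,0,0],[0,0,0]]
    - [[0,0,0],[0,0,0]]
    - [[0,0,0],[0,0,0]]
    - [[0,0,0],[0,0,0]]
    - [[0,0,0],[0,0,0]]
    - [[0,0,1],[0,0,0]]
    - [[0,0,2.6],[0,0,0]]
    - [[0,0,4.2],[0,0,0]]
    - [[0,0,4.2],[0,0,0]]
    - [[0,0,4.2],[0,0,0]]
  fingers: 0

```text
time: 15.8
tool_pos: [630.7, 294.4, 145.6]
tcp_rot: [180.0, -0.0, 19.0]
ft_force: [0.5, -0.5, -0.4]
finger_gap: 85.5
grip_force: 0.0
```

```bash
python3 w.py 63 25 630 293
```

```text
t 15.85 [630.  294.1 144.3] [1.8e+02 1.0e-01 1.9e+01] gap 85.3 F [ 0.5 -0.1 -0.9] cam [698. 318. 289.]
can top 630.3 295.5 dia 25.2 want 25.0
```

Can a stands in tray a within about 2 mm of centre. Next can b.

send_rows:
  steps:
    - [[-0.1,-1,0.3],[0,0,0]]
    - [[-0.2,-2.7,0.5],[0,0,0]]
    - [[-0.3,-4.5,0.5],[0,0,0]]
    - [[-0.45,-6.3,0.5],[0,0,0]]
    - [[-0.6,-8.1,0.5],[0,0,0]]
    - [[-0.7,-9.9,0.5],[0,0,0]]
    - [[-0.85,-11.7,0.5],[0,0,0]]
    - [[-1,-13.5,0.5],[0,0,0]]
    - [[-1.1,-15.2,0.5],[0,0,0]]
    - [[-1.2,-16.23,0.5],[0,0,0]]

```text
time: 17.1
tool_pos: [593.1, -194.6, 158.4]
tcp_rot: [-179.9, 0.2, 18.8]
ft_force: [-0.1, 0.5, 0.4]
finger_gap: 85.8
grip_force: 0.0
```

send_rows:
  steps:
    - [[0,0,0],[0,0,0]]
    - [[0,0,0],[0,0,0]]
    - [[0,0,0],[0,0,0]]

```text
time: 17.48
tool_pos: [594.7, -191.1, 160.1]
tcp_rot: [-179.9, 0.0, 19.0]
ft_force: [-1.4, 0.3, 0.5]
finger_gap: 85.4
grip_force: 0.0
```

```bash
python3 w.py 80 36 594 -193
```

```text
t 17.52 [ 594.8 -191.2  160.4] [-180.    0.   19.] gap 85.5 F [ 0.6 -0.  -0.5] cam [ 662. -168.  304.]
can top 594.2 -193.2 dia 36.6 want 36.0
```

send_rows:
  steps:
    - [[0,-0.07,-1.3],[0,0,0]]
    - [[0,-0.07,-2.6],[0,0,0]]
    - [[0,-0.07,-3.7],[0,0,0]]
    - [[0,-0.07,-4.4],[0,0,0]]
    - [[0,-0.07,-4.4],[0,0,0]]

```text
time: 18.15
tool_pos: [593.5, -193.5, 27.0]
tcp_rot: [-179.9, 0.2, 19.0]
ft_force: [-0.4, 0.4, -0.1]
finger_gap: 85.7
grip_force: 0.0
```

send_rows:
  steps:
    - [[0,0,0],[0,0,0]]
    - [[0,0,0],[0,0,0]]
    - [[0,0,0],[0,0,0]]
    - [[0,0,0],[0,0,0]]
    - [[0,0,0],[0,0,0]]
    - [[0,0,0],[0,0,0]]
    - [[0,0,0],[0,0,0]]
    - [[0,0,0],[0,0,0]]
  fingers: 0.85
  squeeze: 40

```text
time: 19.15
tool_pos: [595.8, -194.9, 30.3]
tcp_rot: [179.9, -0.1, 19.0]
ft_force: [-0.7, 0.4, 6.1]
finger_gap: 35.3
grip_force: 39.3
```

send_rows:
  steps:
    - [[0,0,0.5],[0,0,0]]
    - [[0,0,1.5],[0,0,0]]
    - [[0,0,2.7],[0,0,0]]
    - [[0,0,3.8],[0,0,0]]
    - [[-0.2,0.6,4.2],[0,0,0]]
    - [[-0.5,2,4.2],[0,0,0]]
    - [[-0.9,3.6,4.2],[0,0,0]]
    - [[-1.3,5.2,4.2],[0,0,0]]
    - [[-1.7,6.8,4.2],[0,0,0]]
    - [[-2.1,8.4,4.2],[0,0,0]]

```text
time: 20.4
tool_pos: [531.3, 58.8, 155.7]
tcp_rot: [180.0, -0.0, 18.9]
ft_force: [0.4, 0.6, -0.9]
finger_gap: 35.6
grip_force: 39.9
```

send_rows:
  steps:
    - [[-0.4,1.6,0],[0,0,0]]
    - [[-0.8,3.2,0],[0,0,0]]
    - [[-1.2,4.8,0],[0,0,0]]
    - [[-1.6,6.3,0],[0,0,0]]
    - [[-1.9,7.5,0],[0,0,0]]
    - [[-2.02,7.97,0],[0,0,0]]
    - [[-2.02,7.97,0],[0,0,0]]
    - [[-2.02,7.97,0],[0,0,0]]

```text
time: 21.4
tool_pos: [471.6, 295.4, 154.9]
tcp_rot: [180.0, 0.0, 18.9]
ft_force: [-1.1, 0.1, -1.7]
finger_gap: 35.3
grip_force: 40.0
```

```bash
python3 w.py 206 36 471 297 w6.png
```

```text
t 21.45 [471.7 295.3 154.8] [180.    0.   18.9] gap 35.5 F [ 0.3 -0.3 -1. ] cam [539. 319. 299.]
can top 470.3 288.5 dia 3.8 want 36.0
can top 465.7 307.6 dia 5.5 want 36.0
can top 477.8 296.8 dia 24.3 want 36.0
can top 482.7 300.1 dia 26.2 want 36.0
```

View pics/w6.png

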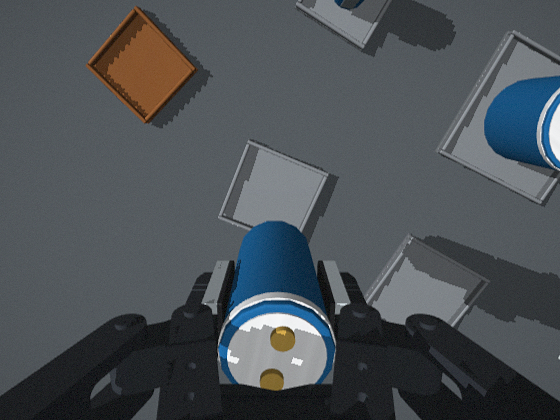

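Can b is held upright at (277,345). Tray b's corners are (250,141), (327,173) and (219,214), and tray c's rim corners are (410,237) and (488,283).

Run:
```python
from h import *
s=snapshot("wrist");f=lambda u,v:at(s,u,v,10)[:2]
print(f(250,141),(f(327,173)+f(219,214))/2,sense()["tool_pos"])
p,q=f(410,237),f(488,283);e=q-p;n=np.array([e[1],-e[0]])/np.hypot(*e)
print("c",p,q,np.hypot(*e),(p+q)/2+42*n*(-np.sign(n[0])))
```

```text
[505.8515946  328.52098303] [471.14202375 298.50096338] [471.66929661 295.31282535 154.8259755 ]
c [473.28918067 176.04635955] [456.12914776  92.8069004 ] 84.98984815509698 [423.57416562 142.90671787]
```

send_rows:
  steps:
    - [[0,0.09,-1],[0,0,0]]
    - [[0,0.09,-2.1],[0,0,0]]
    - [[0,0.09,-3],[0,0,0]]
    - [[0,0.09,-3.5],[0,0,0]]
    - [[0,0.09,-3.8],[0,0,0]]
    - [[0,0.09,-3.95],[0,0,0]]
    - [[0,0.09,-4.03],[0,0,0]]
    - [[0,0.09,-4.1],[0,0,0]]
    - [[0,0.09,-4.12],[0,0,0]]
    - [[0,0.09,-4.12],[0,0,0]]

```text
time: 22.75
tool_pos: [472.1, 299.7, 33.3]
tcp_rot: [-180.0, -0.1, 19.0]
ft_force: [-4.5, -2.5, 11.1]
finger_gap: 35.0
grip_force: 40.8
```

Contact; release.

send_rows:
  steps:
    - [[0,0,0],[0,0,0]]
    - [[0,0,0],[0,0,0]]
    - [[0,0,0],[0,0,0]]
    - [[0,0,0],[0,0,0]]
    - [[0,0,0],[0,0,0]]
    - [[0,0,1],[0,0,0]]
    - [[0,0,2.6],[0,0,0]]
    - [[0,0,4.2],[0,0,0]]
    - [[0,0,4.2],[0,0,0]]
    - [[0,0,4.2],[0,0,0]]
  fingers: 0

```text
time: 24.0
tool_pos: [471.1, 299.2, 156.9]
tcp_rot: [-180.0, -0.0, 19.0]
ft_force: [-0.5, 0.3, -0.3]
finger_gap: 85.5
grip_force: 0.0
```

```bash
python3 w.py 83 36 471 298
```

```text
t 24.05 [470.5 298.9 156. ] [1.8e+02 1.0e-01 1.9e+01] gap 85.3 F [-0.3  0.5  0.1] cam [539. 323. 301.]
can top 470.8 300.7 dia 36.2 want 36.0
```

Can b is placed. Next can c.

send_rows:
  steps:
    - [[0.2,-1,0],[0,0,0]]
    - [[0.65,-2.7,0],[0,0,0]]
    - [[1.1,-4.5,0],[0,0,0]]
    - [[1.55,-6.3,0],[0,0,0]]
    - [[2,-8.1,0],[0,0,0]]
    - [[2.4,-9.9,0],[0,0,0]]
    - [[2.85,-11.7,0],[0,0,0]]
    - [[3.3,-13.5,0],[0,0,0]]
    - [[3.75,-15.3,0],[0,0,0]]
    - [[4.2,-17.1,0],[0,0,0]]

```text
time: 25.3
tool_pos: [596.3, -215.1, 154.8]
tcp_rot: [-179.9, 0.1, 18.9]
ft_force: [0.8, -0.5, -0.6]
finger_gap: 85.5
grip_force: 0.0
```

send_rows:
  steps:
    - [[0.4,-1.7,0],[0,0,0]]
    - [[0.75,-3.1,0],[0,0,0]]
    - [[0.87,-3.58,0],[0,0,0]]
    - [[0.87,-3.58,0],[0,0,0]]
    - [[0.87,-3.58,0],[0,0,0]]
    - [[0.87,-3.58,0],[0,0,0]]

```text
time: 26.05
tool_pos: [623.4, -319.6, 157.3]
tcp_rot: [-180.0, -0.0, 19.0]
ft_force: [0.1, 1.1, -0.2]
finger_gap: 85.5
grip_force: 0.0
```

```bash
python3 w.py 58 48 622 -321
```

```text
t 26.1 [ 623.5 -319.8  157.4] [-180.   -0.   19.] gap 85.4 F [ 0.4 -0.2 -0.3] cam [ 691. -296.  301.]
can top 620.3 -320.4 dia 48.1 want 48.0
```

send_rows:
  steps:
    - [[-0.1,-0.02,-1.3],[0,0,0]]
    - [[-0.1,-0.02,-2.6],[0,0,0]]
    - [[-0.1,-0.02,-3.8],[0,0,0]]
    - [[-0.1,-0.02,-4.6],[0,0,0]]
    - [[-0.1,-0.02,-4.6],[0,0,0]]

```text
time: 26.72
tool_pos: [618.8, -320.4, 16.8]
tcp_rot: [-179.8, 0.2, 19.0]
ft_force: [-0.9, 0.6, -0.3]
finger_gap: 85.1
grip_force: 0.0
```

send_rows:
  steps:
    - [[0,0,0],[0,0,0]]
    - [[0,0,0],[0,0,0]]
    - [[0,0,0],[0,0,0]]
    - [[0,0,0],[0,0,0]]
    - [[0,0,0],[0,0,0]]
    - [[0,0,0],[0,0,0]]
    - [[0,0,0],[0,0,0]]
    - [[0,0,0],[0,0,0]]
  fingers: 0.75
  squeeze: 45

```text
time: 27.72
tool_pos: [621.9, -322.6, 21.8]
tcp_rot: [179.8, -0.2, 19.0]
ft_force: [-0.8, 1.3, 7.0]
finger_gap: 47.0
grip_force: 46.8
```

send_rows:
  steps:
    - [[0,0,0.5],[0,0,0]]
    - [[0,0,1.5],[0,0,0]]
    - [[0,0,2.7],[0,0,0]]
    - [[0,0,3.8],[0,0,0]]
    - [[-0.25,0.6,4.2],[0,0,0]]
    - [[-0.85,2,4.2],[0,0,0]]
    - [[-1.45,3.4,4.2],[0,0,0]]
    - [[-2.1,4.9,4.2],[0,0,0]]
    - [[-2.7,6.4,4.2],[0,0,0]]
    - [[-3.35,7.9,4.2],[0,0,0]]

```text
time: 28.98
tool_pos: [519.2, -83.5, 146.2]
tcp_rot: [180.0, -0.1, 18.9]
ft_force: [0.9, 0.3, -0.9]
finger_gap: 46.7
grip_force: 46.7
```

send_rows:
  steps:
    - [[-0.65,1.5,0],[0,0,0]]
    - [[-1.3,3,0],[0,0,0]]
    - [[-1.9,4.5,0],[0,0,0]]
    - [[-2.5,6,0],[0,0,0]]
    - [[-2.95,7.1,0],[0,0,0]]
    - [[-3.15,7.53,0],[0,0,0]]
    - [[-3.15,7.53,0],[0,0,0]]
    - [[-3.15,7.53,0],[0,0,0]]
    - [[-3.15,7.53,0],[0,0,0]]

```text
time: 30.1
tool_pos: [425.8, 140.1, 145.2]
tcp_rot: [180.0, 0.0, 18.9]
ft_force: [-0.2, -0.5, -1.4]
finger_gap: 46.7
grip_force: 46.7
```

```bash
python3 w.py 186 48 425 142 w7.png
```

```text
t 30.15 [425.7 140.3 145.2] [180.    0.   18.9] gap 46.9 F [-0.3 -0.2 -2.1] cam [493. 164. 289.]
can top 424.3 121.4 dia 6.0 want 48.0
can top 420.4 141.3 dia 9.6 want 48.0
can top 441.5 117.4 dia 4.7 want 48.0
can top 431.5 141.6 dia 38.9 want 48.0
can top 450.0 135.7 dia 7.3 want 48.0
can top 440.5 151.9 dia 32.1 want 48.0
```

View pics/w7.png

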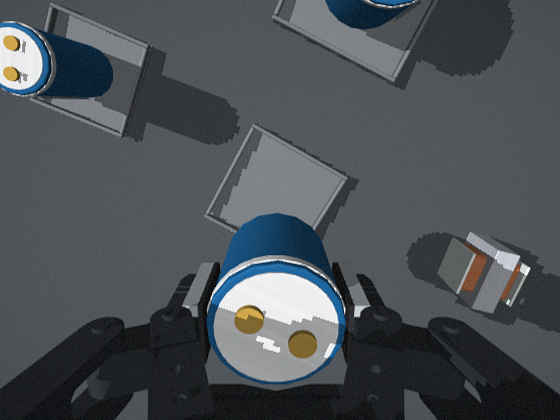

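Can c is held upright at (276,320). Tray c's corners are (256,126), (346,178) and (206,215), so it is centred under the can to about 2 mm. Lower.

send_rows:
  steps:
    - [[-0.03,0.06,-1],[0,0,0]]
    - [[-0.03,0.06,-2.1],[0,0,0]]
    - [[-0.03,0.06,-3],[0,0,0]]
    - [[-0.03,0.06,-3.5],[0,0,0]]
    - [[-0.03,0.06,-3.8],[0,0,0]]
    - [[-0.03,0.06,-3.95],[0,0,0]]
    - [[-0.03,0.06,-4.03],[0,0,0]]
    - [[-0.03,0.06,-4.1],[0,0,0]]
    - [[-0.03,0.06,-4.12],[0,0,0]]
    - [[-0.03,0.06,-4.12],[0,0,0]]

```text
time: 31.4
tool_pos: [425.3, 143.2, 24.7]
tcp_rot: [180.0, -0.0, 19.0]
ft_force: [-15.5, -4.7, 27.7]
finger_gap: 47.1
grip_force: 49.6
```

send_rows:
  steps:
    - [[0,0,0.03],[0,0,0]]
    - [[0,0,0.03],[0,0,0]]
    - [[0,0,0.03],[0,0,0]]
    - [[0,0,0.03],[0,0,0]]
    - [[0,0,0.03],[0,0,0]]
    - [[0,0,1],[0,0,0]]
    - [[0,0,2.6],[0,0,0]]
    - [[0,0,4.2],[0,0,0]]
    - [[0,0,6],[0,0,0]]
    - [[0,0,6],[0,0,0]]
  fingers: 0

```text
time: 32.65
tool_pos: [427.4, 143.6, 207.0]
tcp_rot: [179.9, -0.5, 19.0]
ft_force: [0.2, 0.5, -0.5]
finger_gap: 85.6
grip_force: 0.0
```

send_rows:
  steps:
    - [[0,0,0],[0,0,0]]
    - [[0,0,0],[0,0,0]]

```text
time: 32.9
tool_pos: [423.4, 142.7, 199.8]
tcp_rot: [-180.0, 0.2, 19.0]
ft_force: [-1.1, -1.2, 0.0]
finger_gap: 85.4
grip_force: 0.0
```

```bash
python3 w.py 61 48 425 142 w8.png
python3 - <<'E'
from h import *
s=snapshot("scene");cv2.imwrite("pics/scene1.png",s["img"][:,:,::-1])
E
```

```text
t 32.95 [423.4 142.7 199.8] [-180.     0.2   19. ] gap 85.3 F [ 0.5  0.5 -0.3] cam [491. 166. 343.]
can top 424.3 143.3 dia 49.0 want 48.0
```

View pics/w8.png

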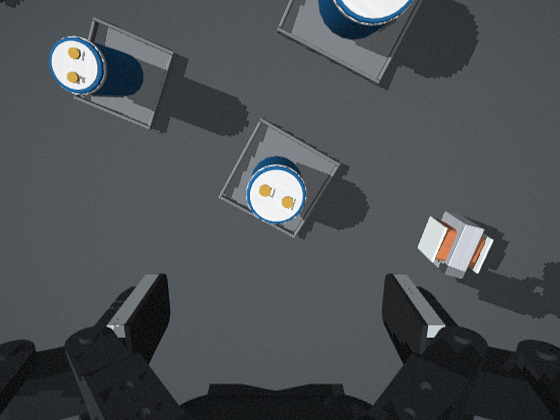

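View pics/scene1.png

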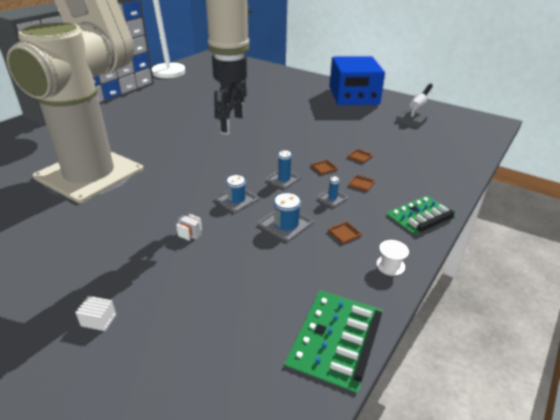

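The wrist view has can c at (276,190), inside tray c. The scene view has all four cans upright in their own trays: (237,190), (285,165), (334,188) and (287,212). The transformer at (190,227) and the heat sink at (96,313) have not moved. Handing in.

```bash
python3 -c "
from h import *
print(order.hand_in())"
```

```text
the job is handed in; nothing more can be done
None
```

All four can capacitors stand upright in their matching grey trays, the transformer and heat sink were left where they were, and the job was handed in at about 33 s of the 112 s allowed; no verdict was returned.

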